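# Set up the dosing beakers and open the safety cap of the descaler

### The job

Get ready to dose the descaler for the kettle: first nest the three measuring vessels in size order so that drips are caught, the orange middle beaker standing upright in the wide blue bowl on the worktop and the slim green beaker upright inside the orange one. Only then press the red safety cap of the descaler bottle down, twist it anticlockwise while it is pressed until it is free, and lift it straight off; finish while holding the cap in the gripper, still and right way up, about 10 cm straight above where it sat on the bottle. Leave the mug, lemon, shaker, spice jar, onion and teaspoon where they are, and do not tip the beakers over.

Things in the scene. Friction and masses are not known exactly. Their poses are not given: they have to be found in the camera images.
- bottle: white descaler bottle, blue label, fixed in a dark steel holder (98x118 mm); body 84x104 mm, 106 mm high, then a shoulder that narrows to a neck of 26 mm diameter, top 170 mm high (collar of 35 mm diameter at 131 to 135 mm). It cannot move. Origin: centre of the holder's underside on the worktop, on the neck's axis, z up; x, y along the holder's sides
- neck (a point): centre of the top of the bottle's neck, 170 mm above the bottle's origin. Two lugs, 39 mm across, stick out of the neck and lock the cap
- cap: red ribbed round push-and-turn safety cap, white pointer line on top, 50 mm diameter, 34 mm high, 30 g, loose but locked on the neck; origin: centre of its underside, z up, x along the pointer line. When locked its origin is 147 mm above the bottle's (top at 181 mm) and its x is along the bottle's x; it can then neither lift nor turn (0.1 rad of play)
- cap_top (a point): centre of the cap's top, 34 mm above its origin. Pressed down at least 4 mm (aim for 5 to 6 mm; it bottoms hard at 7 mm) and kept down, the cap turns anticlockwise seen from above; it is free at 1.13 rad (from 0.95 to 1.36 rad, where a stop is). Then draw it straight up at that angle: after 15 mm it is clear of the lugs, after 25 mm of the neck
- spring_plug (a joint): travel in m of the spring plug in the neck that pushes the cap up (5 N when locked, about 8 N when pressed): 0 with the cap locked and unpressed, 0.004 when the cap is pressed 4 mm, 0.007 when it bottoms, -0.003 when the cap is off
- bowl_large: large, wide low blue bowl, 96 mm outer diameter, 48 mm tall, 0.35 kg, hollow and open at the top, upright, straight round wall 4 mm thick, floor 5 mm thick; origin: centre of its underside, z up along its axis
- beaker_mid: middle orange beaker, 62 mm outer diameter, 80 mm tall, 0.12 kg, hollow and open at the top, upright, straight round wall 4 mm thick, floor 5 mm thick; origin: centre of its underside, z up along its axis
- beaker_small: small slim green beaker, 40 mm outer diameter, 110 mm tall, 0.08 kg, hollow and open at the top, upright, straight round wall 4 mm thick, floor 5 mm thick; origin: centre of its underside, z up along its axis
- mug: white mug with a teal band, 84x120x91 mm, bystander, to be left where it is; origin under its middle
- lemon: yellow lemon, 78x55x56 mm, bystander, to be left where it is; origin under its middle
- salt_shaker: grey-white shaker, 44 mm across, 90 mm tall, bystander, to be left where it is; origin under its middle
- spice_jar: spice jar with a dark lid, 41 mm across, 105 mm tall, bystander, to be left where it is; origin under its middle
- onion: brown onion, about 75 mm, bystander, to be left where it is; origin under its middle
- teaspoon: steel teaspoon, 130 mm long, bystander, to be left where it is; origin under its middle
There are look-alikes about, which are no part of the job. Of the things that look like the cap, the smaller one is meant.

How it is judged (in metres and radians):
On the way, in this order (a step that is already met when the one before it is completed fails the run):
1. the orange beaker stands in the blue bowl and the green one in the orange one, upright and released (z of beaker_mid in the frame of bowl_large between 0.001 and 0.01 m and horizontal distance between beaker_mid and bowl_large below 0.02 m and angle between each of beaker_mid, beaker_small's own z axis and vertical below 0.15 rad and contact force between each of beaker_mid, beaker_small and the arm below 0.2 N and contact force between each of beaker_mid, beaker_small and the fingers below 0.2 N and z of beaker_small in the frame of beaker_mid between 0.001 and 0.01 m and horizontal distance between beaker_small and beaker_mid below 0.02 m and angle between bowl_large's own z axis and vertical below 0.1 rad and height (world z) of bowl_large below 0.005 m and linear speed of beaker_small below 0.03 m/s), for 0.2 s.
2. the cap is pressed down past its lock (value of joint spring_plug above 0.0035 m and z of cap in the frame of bottle below 0.146 m and angle between the x axis of cap and the x axis of bottle, either way round below 0.3 rad), for 0.05 s.
3. the cap, still on the neck, is twisted to its way out (angle between the x axis of cap and the x axis of bottle, either way round above 0.85 rad and z of cap in the frame of bottle below 0.155 m and horizontal distance between cap and bottle below 0.006 m), for 0.05 s.
At the end, for the whole second after the job is handed in: The cap is held by the fingers, touching nothing else, 50 to 160 mm above its seat, within 40 mm of the bottle's axis, tilted less than 0.35 rad and still; the orange beaker stands on the floor of the blue bowl and the green one on the floor of the orange one, all upright, untouched by the robot (z of beaker_mid in the frame of bowl_large between 0.001 and 0.01 m and horizontal distance between beaker_mid and bowl_large below 0.02 m and angle between each of beaker_mid, beaker_small's own z axis and vertical below 0.15 rad and contact force between each of beaker_mid, beaker_small and the arm below 0.2 N and contact force between each of beaker_mid, beaker_small and the fingers below 0.2 N and z of beaker_small in the frame of beaker_mid between 0.001 and 0.01 m and horizontal distance between beaker_small and beaker_mid below 0.02 m and angle between bowl_large's own z axis and vertical below 0.1 rad and height (world z) of bowl_large below 0.005 m and z of cap in the frame of bottle between 0.197 and 0.307 m and horizontal distance between cap and bottle below 0.04 m and angle between cap's own z axis and vertical below 0.35 rad and linear speed of cap below 0.03 m/s and angular speed of cap below 0.3 rad/s and contact force between cap and the fingers above 0.5 N and contact force between cap and bottle below 0.1 N and contact force between cap and beaker_small below 0.1 N); the arm keeps its last pose, push and grip.
It fails at once if a bystander (mug, lemon, shaker, spice jar, onion, teaspoon) is moved more than 40 mm (distance of any of mug, lemon, salt_shaker, spice_jar, onion, teaspoon from where it was at the start of the episode above 0.04 m).
It fails at once if the bowl or a beaker is tipped over (angle between any of bowl_large, beaker_mid, beaker_small's own z axis and vertical above 0.9 rad).
It also fails if it takes over 67 s, if anything falls off the work surface, if the arm or the gripper's body presses on something with over 40 N, if the wrist force passes 120 N, or if a joint passes its speed limit or range.

### The arm

A 7-joint arm with a two-finger parallel gripper is mounted at the origin on a cart in front of the work surface, level with it; the furniture and walls round the work are solid. World frame = base frame: x ahead of the robot, y to its left, z up, the work surface at z = 0. Lengths are in mm, angles in rad, forces in N, time in s.
With the tool pointing down it reaches from about 425 to 950 mm from the base axis. Payload 4.7 kg.
Tool frame: the origin (TCP) lies at the very end of the fingers, on their centre line; the grasp point (between the pads) lies 19 mm behind it; z points along the fingers, y is the line along which they close (so a half turn about z gives the same grasp; the last joint's range is limited). The gripper opens to 87 mm and grips with 3 to 60 N. Pads are 19 mm wide; open, the fingers measure 117 mm over their backs; the gripper's body (75 mm by 190 mm) begins 51 mm behind the grasp point.
Start: joints at [1.107, 0.469, -0.049, 1.532, 0.024, 1.141, -0.082], TCP at [284.377, -612.192, 222.573] pointing down, gripper open.
Joint ranges: [-2.59, 2.59], [-0.33, 1.99], [-1.39, 1.29], [0.1, 2.45], [-1.04, 4.18], [0.21, 1.99], [-2.66, 2.66]. Speed limits (rad/s): [2.57, 2.57, 3.14, 3.14, 3.14, 3.14, 3.14].

### API

Orientations are given as a rotation vector (axis times angle).
In Python, from workcell import sense, viewer, arm gives the robot as it stands.
- The arm moves only by the shell command python3 -m crank 'ROWS' [FORCE]. ROWS is JSON, a list of rows, each an object of numbers: "dx", "dy", "dz": the shift along the tool's x, y, z in m; "rx", "ry", "rz": the turn, a rotation vector about the tool's x, y, z in degrees; "claw": the opening, from 0 (shut) to 1 (fully open). In form: [{"dx": .., "dy": .., "dz": .., "rx": .., "ry": .., "rz": .., "claw": ..}, ...]. A call has 1 to 12 rows; each row is the pose to reach, as a shift and turn from the pose commanded when the call began, along the tool's axes at that moment; what a row does not reach only later rows make up. A row lasts 1/10 s, in which the tool goes at most 50 mm and 8.59 degrees, less where a joint would pass 70% of its speed; a pose out of reach is approached as far as the arm can. A call with a gripper value outside its range is refused whole. The fingers move at their own pace and stop on an object; FORCE is the grip in N (left out, the last holds). Time passes only in rows, so rows that repeat a pose let the fingers close. It gives the time, the measured TCP pose, the force, the opening and the grip force at its end, in the units of the state.
- sense(): the state, without advancing time (a new reading comes with each control period).
- viewer.get_image(name): name is "scene" or "top" or "wrist"; returns (picture, depth): 400x640x3 uint8, red, green, blue; 400x640 float32, mm along the optical axis (not along the pixel's ray), 0 where there is no reading.
- viewer.get_calibration(name): a dict with "fov_y" (degrees; the focal length in pixels is half the picture's height over the tangent of half this angle, whatever the lens; pixels are square), "cx", "cy" (the principal point, pixels), "extrinsics" (4x4, takes a point from camera to world coordinates). Camera axes: x right, y up, looking along -z (the intrinsics and any distortion apply to the point x, -y, -z); pixel columns grow to the right and rows downward; lengths in mm; the calibration is good to about 2 mm. A picture is of the moment at which its call begins: read the wrist's pose just before it. get_calibration takes no time and is no camera call; for the wrist camera it gives the pose at the moment of the call.
- arm.sign_off(): hands the job in; it is judged then, once.
The state is a dict: "t": time; "q": joint angles; "dq": joint speeds; "tau": joint torques, N m; "ee_pos": TCP position; "eef_rot": TCP orientation; "wrist_force": force on the tool from outside, world axes, zero at the start; "ft_torque": the same for the moment, N m; "opening": finger opening in mm; "grip_force": force on a finger pad.
Only numpy, scipy, OpenCV 4.12 (cv2) and the standard library are available. Lean on these libraries where they do the work, as an engineer would, in place of code of your own. Each camera call takes 0.05 s, during which the arm holds its last target. There are 200 camera calls.

## Working session

There is one attempt and no reset: what is moved stays moved. The work goes in short steps, Python scripts to look and compute and a shell command to move; the robot and the scene stay as the last step left them, time stands still between calls to the robot, and variables do not carry over. Pictures are saved under pics/ and viewed, at most 10 in all, crops included, and the job is handed in when it is done.

```bash
ls; mkdir -p pics; python3 - <<'E'
from workcell import sense, viewer
import cv2,numpy as np
s=sense();print(s)
for n in("scene","top"):
    p,d=viewer.get_image(n);c=viewer.get_calibration(n);print(n,c)
    cv2.imwrite(f"pics/{n}0.png",p[:,:,::-1]);np.savez(f"{n}0.npz",p=p,d=d,**{k:v for k,v in c.items() if not isinstance(v,str)})
E
```

```text
pics
{'t': 0.0, 'q': array([ 1.10711079,  0.4694575 , -0.04860621,  1.53369297,  0.02412378,
        1.14097338, -0.08231461]), 'dq': array([ 9.65650752e-04, -1.38257987e-03, -6.10326131e-05, -5.20095507e-04,
       -6.05773656e-04,  1.47205114e-03, -9.32105473e-04]), 'tau': array([ 1.20090558e-04, -5.07968974e+01, -8.05561105e-02, -2.36159080e+01,
       -6.13593520e-02,  3.79131921e-02,  1.94867735e-04]), 'ee_pos': array([ 284.08030515, -611.65515263,  221.48903855]), 'eef_rot': array([-3.06580271e+00, -6.77244389e-01,  7.90964574e-04]), 'wrist_force': array([ 0.01020391,  0.14710041, -0.17839388]), 'ft_torque': array([ 0.03707397,  0.00328319, -0.01869112]), 'grip_force': 0.0, 'opening': 87.01258485408296}
scene {'fov_y': 57.38271950904133, 'cx': 324.60203599054296, 'cy': 201.96550224441552, 'extrinsics': array([[-4.61351809e-01,  4.37601555e-01, -7.71789730e-01,
        -2.06767585e+02],
       [-8.87214184e-01, -2.29850759e-01,  4.00024524e-01,
         4.59217121e+02],
       [-2.34510144e-03,  8.69294834e-01,  4.94288370e-01,
         6.09511116e+02],
       [ 0.00000000e+00,  0.00000000e+00,  0.00000000e+00,
         1.00000000e+00]])}
top {'fov_y': 50.16826272296704, 'cx': 324.87659754070677, 'cy': 200.54866389207393, 'extrinsics': array([[ 1.81337140e-02,  9.87198480e-01, -1.58462394e-01,
         3.19282246e+02],
       [-9.99828288e-01,  1.85092836e-02,  8.94448062e-04,
         5.40739363e+01],
       [ 3.81602316e-03,  1.58418965e-01,  9.87364608e-01,
         1.51502005e+03],
       [ 0.00000000e+00,  0.00000000e+00,  0.00000000e+00,
         1.00000000e+00]])}
```

View pics/scene0.png

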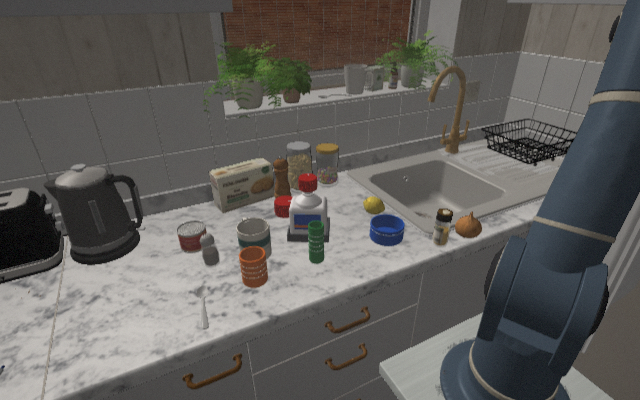

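View pics/top0.png

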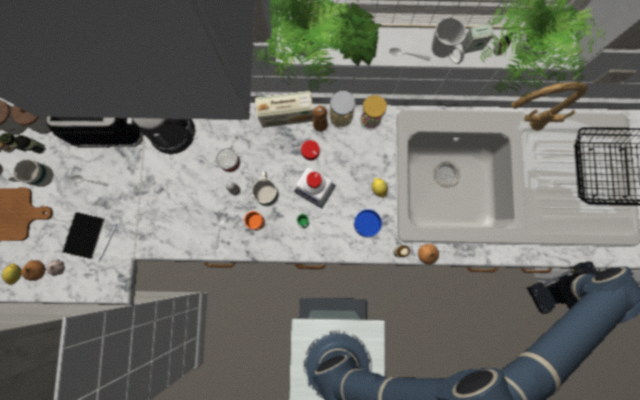

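The scene view shows orange beaker (254,266), green (316,242), blue bowl (387,230) and the bottle with red cap (308,184). In the top view they are at (255,221), (303,221), (368,223) and (314,180).

Red cap-like things in the top view: (314,180) on the bottle's neck, and a wider red lid at (311,150), which is (284,205) in the scene view. The one on the bottle is the smaller and fits the description. I'll confirm with a crop.

```bash
cat > h.py <<'E'
import numpy as np, cv2
from workcell import sense, viewer
def rays(c,uv):
    f=200/np.tan(np.radians(c["fov_y"])/2); uv=np.asarray(uv,float)
    d=np.stack([(uv[:,0]-c["cx"])/f,-(uv[:,1]-c["cy"])/f,-np.ones(len(uv))],1)
    E=np.asarray(c["extrinsics"]); return E[:3,3],d@E[:3,:3].T
def plane(c,uv,z):
    o,d=rays(c,uv); return o+d*((z-o[2])/d[:,2])[:,None]
def cloud(c,depth,m):
    v,u=np.nonzero(m&(depth>0)); o,d=rays(c,np.c_[u,v]); return o+d*depth[v,u][:,None]
RNG={"red":[(0,6),(172,180)],"orange":[(7,14)],"green":[(50,85)],"blue":[(108,125)]}
def mask(p,name,smin=150,vmin=50):
    h=cv2.cvtColor(p,cv2.COLOR_RGB2HSV); m=np.zeros(p.shape[:2],bool)
    for a,b in RNG[name]: m|=(h[...,0]>=a)&(h[...,0]<=b)
    return m&(h[...,1]>smin)&(h[...,2]>vmin)
def load(n):
    z=np.load(n+".npz"); return z["p"],z["d"],{k:z[k] for k in("fov_y","cx","cy","extrinsics")}
E
python3 - <<'E'
from h import *
H={"orange":80,"green":110,"blue":48,"red":181}
for n in("top0","scene0"):
    p,d,c=load(n)
    for col in H:
        k,l,st,ce=cv2.connectedComponentsWithStats(mask(p,col).astype(np.uint8))
        for i in range(1,k):
            if st[i,4]<40: continue
            m=l==i; P=cloud(c,d,m)
            if abs(P[:,0].mean()-550)>250: continue
            zt=np.percentile(P[:,2],95); Q=P[P[:,2]>zt-8]
            (x,y),r=cv2.minEnclosingCircle(Q[:,:2].astype(np.float32))
            w=plane(c,ce[i:i+1],H[col])[0]
            print(n,col,ce[i].round(1),st[i,4],"zt",zt.round(1),"circ",round(x,1),round(y,1),round(r,1),"plane",w.round(1)[:2])
a=load("scene0")[0][165:245,250:350]; b=load("top0")[0][135:215,265:365]
cv2.imwrite("pics/crop1.png",cv2.resize(np.hstack([a,b]),None,fx=4,fy=4,interpolation=cv2.INTER_CUBIC)[:,:,::-1])
E
```

```text
top0 orange [ 18.2 207.7] 459 zt 21.6 circ 516.8 1120.7 82.9 plane [ 505.5 1089.6]
top0 orange [253.6 220.2] 233 zt 79.3 circ 478.8 293.5 28.1 plane [478.  291.9]
top0 orange [  8.4 228.8] 154 zt 20.8 circ 444.4 1156.3 45.6 plane [ 433.6 1113. ]
top0 orange [423.5 255. ] 56 zt 58.8 circ 372.4 -292.2 24.5 plane [ 371.9 -279.6]
top0 orange [ 33.  267.1] 62 zt 66.9 circ 303.0 1035.0 12.1 plane [ 308.4 1014.7]
top0 green [302.6 220. ] 42 zt 36.6 circ 492.3 130.8 11.1 plane [478.3 125.3]
top0 blue [367.5 223. ] 520 zt 44.9 circ 480.2 -95.2 45.4 plane [479.2 -95.7]
top0 red [309.7 149.4] 238 zt 50.5 circ 738.2 110.6 31.7 plane [699.5 104.8]
top0 red [313.8 179.8] 146 zt 185.2 circ 601.0 89.9 22.2 plane [599.5  89.4]
scene0 orange [252.4 255.8] 293 zt 81.5 circ 481.1 296.5 31.3 plane [473.1 296.7]
scene0 orange [252.7 281.9] 101 zt 25.2 circ 464.5 305.5 23.0 plane [386.9 323.5]
scene0 blue [390.3 226.9] 244 zt 49.7 circ 482.3 -95.6 48.3 plane [461. -92.]
scene0 red [306.6 181.4] 245 zt 183.4 circ 604.2 90.5 25.9 plane [581.4 104. ]
scene0 red [282.3 203.8] 233 zt 48.2 circ 745.1 112.0 34.1 plane [500.8 204.5]
```

View pics/crop1.png

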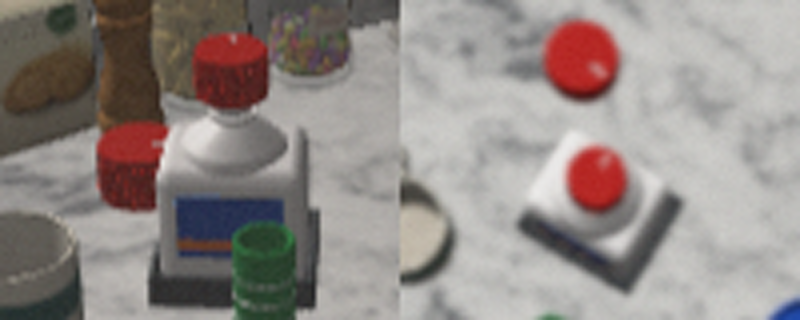

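The crop confirms it: the smaller red cap sits on the white bottle's neck (crop 232,70 and 597,178). The wider one (127,165 and 582,60) is a lid on the worktop. Next I'll refine the green beaker and work out the first move.

```bash
cat >> h.py <<'E'
from scipy.spatial.transform import Rotation as Ro
def goal(x,y,z,yaw=None):
    s=sense(); R=Ro.from_rotvec(s["eef_rot"]); t=R.inv().apply(np.array([x,y,z])-s["ee_pos"])/1000
    if yaw is None: r=np.zeros(3)
    else:
        T=Ro.from_euler("z",yaw,degrees=True)*Ro.from_rotvec([np.pi,0,0])
        r=np.degrees((R.inv()*T).as_rotvec())
    print("goal",[x,y,z,yaw],"d",t.round(4),"r",r.round(1))
E
python3 - <<'E'
from h import *
for n in("top0","scene0"):
    p,d,c=load(n)
    m=mask(p,"green",60,20); k,l,st,ce=cv2.connectedComponentsWithStats(m.astype(np.uint8))
    for i in range(1,k):
        if st[i,4]<40: continue
        P=cloud(c,d,l==i)
        q=np.median(P,0)
        if abs(q[0]-480)>80 or abs(q[1]-120)>80: continue
        zt=np.percentile(P[:,2],97);Q=P[P[:,2]>zt-10];(x,y),r=cv2.minEnclosingCircle(Q[:,:2].astype(np.float32))
        print(n,ce[i],st[i],zt,x,y,r,plane(c,ce[i:i+1],110))
goal(500,-200,230,10);goal(480,100,230,0);goal(479,293,230,0)
E
```

```text
top0 [302.46666667 219.76190476] [297 214  11  13 105] 112.52241471457444 480.33099365234375 126.35453033447266 18.876768112182617 [[479.06493726 125.70898726 110.        ]]
scene0 [315.62146893 240.5819209 ] [308 221  16  42 531] 111.03485236297739 483.3078308105469 128.23611450195312 20.93434715270996 [[421.2624718  157.56855378 110.        ]]
goal [500, -200, 230, 10] d [ 0.3692 -0.2825 -0.0079] r [-0.1  0.  14.9]
goal [480, 100, 230, 0] d [ 0.4775 -0.563  -0.0074] r [-0.1  0.  24.9]
goal [479, 293, 230, 0] d [ 0.5579 -0.7384 -0.0071] r [-0.1  0.  24.9]
```

```bash
python3 -m crank '[{"dx":0.37,"dy":-0.28,"dz":-0.01,"rz":15,"claw":1},{"dx":0.37,"dy":-0.28,"dz":-0.01,"rz":15,"claw":1},{"dx":0.37,"dy":-0.28,"dz":-0.01,"rz":15,"claw":1},{"dx":0.37,"dy":-0.28,"dz":-0.01,"rz":15,"claw":1},{"dx":0.37,"dy":-0.28,"dz":-0.01,"rz":15,"claw":1},{"dx":0.37,"dy":-0.28,"dz":-0.01,"rz":15,"claw":1},{"dx":0.37,"dy":-0.28,"dz":-0.01,"rz":15,"claw":1},{"dx":0.37,"dy":-0.28,"dz":-0.01,"rz":15,"claw":1},{"dx":0.37,"dy":-0.28,"dz":-0.01,"rz":15,"claw":1},{"dx":0.37,"dy":-0.28,"dz":-0.01,"rz":15,"claw":1}]' 25
python3 -c "
from h import *
print(sense()['q'].round(2));goal(479.5,260,230,0);goal(480,100,230,0)"
```

```text
[ 1.11  0.47 -0.05  1.53  0.02  1.14 -0.08]
goal [479.5, 260, 230, 0] d [ 0.5444 -0.7083 -0.0072] r [-0.1  0.  24.9]
goal [480, 100, 230, 0] d [ 0.4775 -0.563  -0.0074] r [-0.1  0.  24.9]invalid input
```

```bash
python3 -m crank '[{"dx":0.37,"dy":-0.28,"dz":-0.01,"rx":0,"ry":0,"rz":15,"claw":1},{"dx":0.37,"dy":-0.28,"dz":-0.01,"rx":0,"ry":0,"rz":15,"claw":1},{"dx":0.37,"dy":-0.28,"dz":-0.01,"rx":0,"ry":0,"rz":15,"claw":1},{"dx":0.37,"dy":-0.28,"dz":-0.01,"rx":0,"ry":0,"rz":15,"claw":1},{"dx":0.37,"dy":-0.28,"dz":-0.01,"rx":0,"ry":0,"rz":15,"claw":1},{"dx":0.37,"dy":-0.28,"dz":-0.01,"rx":0,"ry":0,"rz":15,"claw":1},{"dx":0.37,"dy":-0.28,"dz":-0.01,"rx":0,"ry":0,"rz":15,"claw":1},{"dx":0.37,"dy":-0.28,"dz":-0.01,"rx":0,"ry":0,"rz":15,"claw":1},{"dx":0.37,"dy":-0.28,"dz":-0.01,"rx":0,"ry":0,"rz":15,"claw":1},{"dx":0.37,"dy":-0.28,"dz":-0.01,"rx":0,"ry":0,"rz":15,"claw":1}]' 25
python3 -c "
from h import *
print(sense()['q'].round(2));goal(479.5,260,230,0);goal(480,100,230,0)"
```

```text
t: 1.1
ee_pos: [504.5, -195.7, 232.6]
eef_rot: [-3.126, -0.286, -0.002]
wrist_force: [0.6, 0.2, 0.4]
opening: 86.8
grip_force: 0.0
[ 0.47  0.25 -0.21  1.83  0.05  1.06 -1.15]
goal [479.5, 260, 230, 0] d [ 0.0581 -0.4526  0.0039] r [-0.2 -0.1 10.5]
goal [480, 100, 230, 0] d [ 0.0296 -0.2952  0.0034] r [-0.2 -0.1 10.5]
```

```bash
python3 -m crank '[{"dx":0.064,"dy":-0.486,"dz":0.04,"rx":0,"ry":0,"rz":10.5,"claw":1},{"dx":0.064,"dy":-0.486,"dz":0.04,"rx":0,"ry":0,"rz":10.5,"claw":1},{"dx":0.064,"dy":-0.486,"dz":0.04,"rx":0,"ry":0,"rz":10.5,"claw":1},{"dx":0.064,"dy":-0.486,"dz":0.04,"rx":0,"ry":0,"rz":10.5,"claw":1},{"dx":0.064,"dy":-0.486,"dz":0.04,"rx":0,"ry":0,"rz":10.5,"claw":1},{"dx":0.064,"dy":-0.486,"dz":0.04,"rx":0,"ry":0,"rz":10.5,"claw":1},{"dx":0.064,"dy":-0.486,"dz":0.04,"rx":0,"ry":0,"rz":10.5,"claw":1},{"dx":0.064,"dy":-0.486,"dz":0.04,"rx":0,"ry":0,"rz":10.5,"claw":1},{"dx":0.064,"dy":-0.486,"dz":0.04,"rx":0,"ry":0,"rz":10.5,"claw":1},{"dx":0.064,"dy":-0.486,"dz":0.04,"rx":0,"ry":0,"rz":10.5,"claw":1},{"dx":0.064,"dy":-0.486,"dz":0.04,"rx":0,"ry":0,"rz":10.5,"claw":1}]'
python3 - <<'E'
from h import *
print(sense()['q'].round(2))
c=viewer.get_calibration("wrist");p,d=viewer.get_image("wrist")
cv2.imwrite("pics/w1.png",p[:,:,::-1])
P=cloud(c,d,mask(p,"orange")); Q=P[P[:,2]>70]; print(len(Q),Q.mean(0) if len(Q) else 0)
if len(Q): print(cv2.minEnclosingCircle(Q[:,:2].astype(np.float32)))
goal(479.5,294,130,0);goal(479.5,294,50,0)
E
```

```text
t: 2.2
ee_pos: [478.9, 294.6, 192.0]
eef_rot: [-3.137, -0.0, 0.003]
wrist_force: [-0.5, -0.0, -0.2]
opening: 87.3
grip_force: 0.0
[-0.27  0.35 -0.44  1.82  0.17  1.01 -2.35]
802 [485.53193955 292.00699995  78.27942958]
((528.33642578125, 213.02967834472656), 122.69793701171875)
goal [479.5, 294, 130, 0] d [-0.0004 -0.0034  0.0618] r [-0.1  0.1 -0.2]
goal [479.5, 294, 50, 0] d [-0.0002 -0.0033  0.1418] r [-0.1  0.1 -0.2]
```

View pics/w1.png

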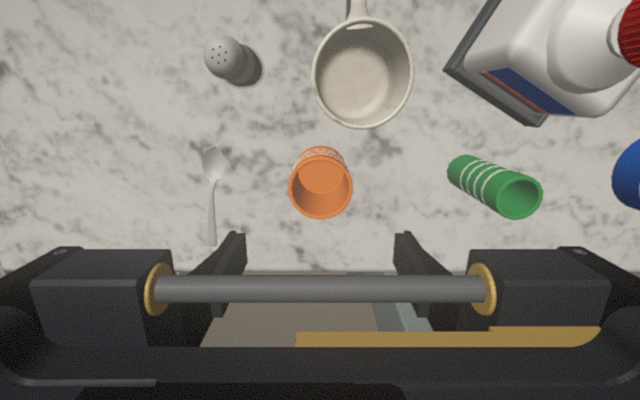

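The wrist view shows the orange rim at about (321,187), the green rim at about (518,196), the mug at (362,70) and the teaspoon at (212,190), all clear of the fingers. I'll cast rim pixels onto planes at the rim heights.

```bash
python3 - <<'E'
from h import *
c=viewer.get_calibration("wrist");p=cv2.imread("pics/w1.png")[:,:,::-1].copy()
print(plane(c,[[321,187]],80),plane(c,[[518,196]],110), plane(c,[[290,187],[352,187]],80))
E
```

```text
[[486.32565215 289.68139401  80.        ]] [[486.03500491 124.19028086 110.        ]] [[486.47775218 318.70637153  80.        ]
 [486.17358881 260.6634178   80.        ]]
```

```bash
python3 -m crank '[{"dx":0.002,"dy":-0.002,"dz":0.045,"rx":0,"ry":0,"rz":0,"claw":1},{"dx":0.002,"dy":-0.002,"dz":0.09,"rx":0,"ry":0,"rz":0,"claw":1},{"dx":0.002,"dy":-0.002,"dz":0.12,"rx":0,"ry":0,"rz":0,"claw":1},{"dx":0.002,"dy":-0.002,"dz":0.141,"rx":0,"ry":0,"rz":0,"claw":1},{"dx":0.002,"dy":-0.002,"dz":0.141,"rx":0,"ry":0,"rz":0,"claw":1},{"dx":0.002,"dy":-0.002,"dz":0.141,"rx":0,"ry":0,"rz":0,"claw":0.4},{"dx":0.002,"dy":-0.002,"dz":0.141,"rx":0,"ry":0,"rz":0,"claw":0.4},{"dx":0.002,"dy":-0.002,"dz":0.141,"rx":0,"ry":0,"rz":0,"claw":0.4},{"dx":0.002,"dy":-0.002,"dz":0.141,"rx":0,"ry":0,"rz":0,"claw":0.4},{"dx":0.002,"dy":-0.002,"dz":0.141,"rx":0,"ry":0,"rz":0,"claw":0.4},{"dx":0.002,"dy":-0.002,"dz":0.141,"rx":0,"ry":0,"rz":0,"claw":0.4}]' 15
python3 -c "
from h import *
goal(481,292,160,0);goal(481,-95.5,160,0);goal(481,-95.5,57,0)"
```

```text
t: 3.35
ee_pos: [484.1, 290.6, 52.9]
eef_rot: [-3.14, 0.016, -0.004]
wrist_force: [-0.8, 1.0, 6.0]
opening: 60.2
grip_force: 15.0
goal [481, 292, 160, 0] d [-0.0029 -0.0016 -0.1071] r [-0.1 -0.1 -0.6]
goal [481, -95.5, 160, 0] d [ 0.0009  0.3859 -0.1079] r [-0.1 -0.1 -0.6]
goal [481, -95.5, 57, 0] d [ 0.0007  0.3861 -0.0049] r [-0.1 -0.1 -0.6]
```

```bash
python3 -m crank '[{"dx":0,"dy":0,"dz":-0.04,"rx":0,"ry":0,"rz":0,"claw":0.4},{"dx":0,"dy":0,"dz":-0.09,"rx":0,"ry":0,"rz":0,"claw":0.4},{"dx":0,"dy":0,"dz":-0.14,"rx":0,"ry":0,"rz":0,"claw":0.4},{"dx":0,"dy":0.04,"dz":-0.16,"rx":0,"ry":0,"rz":0,"claw":0.4},{"dx":0,"dy":0.085,"dz":-0.16,"rx":0,"ry":0,"rz":0,"claw":0.4},{"dx":0,"dy":0.13,"dz":-0.16,"rx":0,"ry":0,"rz":0,"claw":0.4},{"dx":0,"dy":0.175,"dz":-0.16,"rx":0,"ry":0,"rz":0,"claw":0.4},{"dx":0,"dy":0.22,"dz":-0.16,"rx":0,"ry":0,"rz":0,"claw":0.4},{"dx":0,"dy":0.265,"dz":-0.16,"rx":0,"ry":0,"rz":0,"claw":0.4},{"dx":0,"dy":0.31,"dz":-0.16,"rx":0,"ry":0,"rz":0,"claw":0.4},{"dx":0,"dy":0.35,"dz":-0.16,"rx":0,"ry":0,"rz":0,"claw":0.4},{"dx":0.0,"dy":0.384,"dz":-0.14,"rx":0,"ry":0,"rz":0,"claw":0.4}]'
python3 - <<'E'
from h import *
print(sense()['q'].round(2))
c=viewer.get_calibration("top");p,d=viewer.get_image("top")
c=viewer.get_calibration("wrist");p,d=viewer.get_image("wrist")
cv2.imwrite("pics/w2.png",p[:,:,::-1]);np.savez("w2.npz",p=p,d=d,**c)
goal(481,-95.5,120,0);goal(481,-95.5,58,0)
E
```

```text
t: 4.55
ee_pos: [480.3, -97.8, 193.2]
eef_rot: [3.14, -0.02, 0.007]
wrist_force: [1.2, -0.6, -1.3]
opening: 60.5
grip_force: 15.0
[ 0.33  0.21 -0.25  1.99  0.06  0.95 -1.53]
goal [481, -95.5, 120, 0] d [ 0.005  -0.0053  0.069 ] r [ 0.1  0.4 -1.1]
goal [481, -95.5, 58, 0] d [ 0.0054 -0.0055  0.131 ] r [ 0.1  0.4 -1.1]
```

View pics/w2.png

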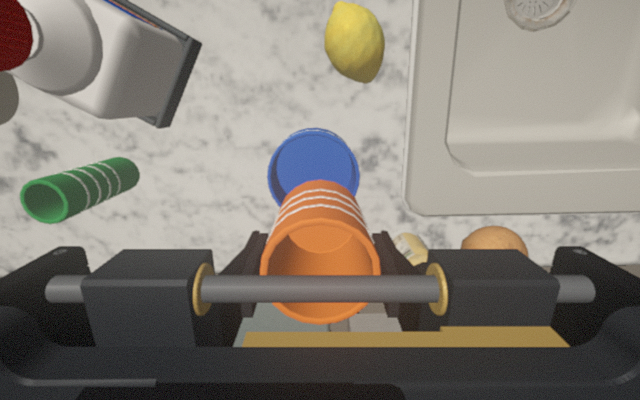

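The wrist view shows the orange beaker held upright, the bowl rim at about (314,172), 92 px wide, and the green beaker still standing at (45,200).

```bash
python3 - <<'E'
from h import *
p,d,c=load("w2")
print(plane(c,[[268,172],[360,172],[314,129]],48).round(1))
m=mask(p,"blue",120,40); m[:120]=False; m[:,:250]=False; P=cloud(c,d,m); Q=P[np.abs(P[:,2]-47)<6]; print(len(Q),Q.min(0),Q.max(0))
print(sense()['ee_pos'])
m=mask(p,"orange"); P=cloud(c,d,m); z=np.percentile(P[:,2],[5,50,97]); print(z)
Q=P[P[:,2]>z[2]-6]; print(Q.min(0),Q.max(0))
E
```

```text
[[ 491.6  -51.8   48. ]
 [ 489.5 -145.6   48. ]
 [ 533.5  -99.8   48. ]]
504 [ 456.27539306 -143.69586896   41.748567  ] [530.78593289 -51.36646333  49.69606719]
[ 476.30369466 -100.57732654  189.05544359]
[139.93629027 187.43419222 215.5689356 ]
[ 445.53360246 -134.26272213  209.58673234] [507.04729002 -72.53832722 275.57151072]
```

```bash
python3 -m crank '[{"dx":0.0065,"dy":-0.0055,"dz":0.03,"rx":0,"ry":0,"rz":0,"claw":0.4},{"dx":0.0065,"dy":-0.0055,"dz":0.065,"rx":0,"ry":0,"rz":0,"claw":0.4},{"dx":0.0065,"dy":-0.0055,"dz":0.095,"rx":0,"ry":0,"rz":0,"claw":0.4},{"dx":0.0065,"dy":-0.0055,"dz":0.12,"rx":0,"ry":0,"rz":0,"claw":0.4},{"dx":0.0065,"dy":-0.0055,"dz":0.13,"rx":0,"ry":0,"rz":0,"claw":0.4},{"dx":0.0065,"dy":-0.0055,"dz":0.13,"rx":0,"ry":0,"rz":0,"claw":0.4},{"dx":0.0065,"dy":-0.0055,"dz":0.13,"rx":0,"ry":0,"rz":0,"claw":0.4}]'
python3 -c "
from h import *
goal(482,-95,58,0)"
```

```text
t: 5.35
ee_pos: [486.8, -89.0, 62.4]
eef_rot: [3.141, -0.015, 0.002]
wrist_force: [-0.2, -0.4, -1.4]
opening: 60.5
grip_force: 15.0
goal [482, -95, 58, 0] d [-0.0047  0.0061  0.0044] r [ 0.  -0.1 -0.6]
```

```bash
python3 -m crank '[{"dx":-0.0045,"dy":0.006,"dz":0.001,"rx":0,"ry":0,"rz":0,"claw":0.4},{"dx":-0.0045,"dy":0.006,"dz":0.001,"rx":0,"ry":0,"rz":0,"claw":0.4},{"dx":-0.0045,"dy":0.006,"dz":0.001,"rx":0,"ry":0,"rz":0,"claw":0.4},{"dx":-0.0045,"dy":0.006,"dz":0.001,"rx":0,"ry":0,"rz":0,"claw":0.4}]'
python3 -c "
from h import *
goal(482,-95,58,0)"
```

```text
t: 5.75
ee_pos: [481.8, -95.3, 61.1]
eef_rot: [3.141, -0.017, 0.002]
wrist_force: [-0.2, 0.1, -0.6]
opening: 60.3
grip_force: 15.0
goal [482, -95, 58, 0] d [ 0.0002 -0.0003  0.0031] r [ 0.  -0.1 -0.6]
```

```bash
python3 -m crank '[{"dx":0,"dy":0,"dz":0.002,"rx":0,"ry":0,"rz":0,"claw":0.4},{"dx":0,"dy":0,"dz":0.002,"rx":0,"ry":0,"rz":0,"claw":0.4},{"dx":0,"dy":0,"dz":0.002,"rx":0,"ry":0,"rz":0,"claw":0.95},{"dx":0,"dy":0,"dz":0.002,"rx":0,"ry":0,"rz":0,"claw":0.95},{"dx":0,"dy":0,"dz":0.002,"rx":0,"ry":0,"rz":0,"claw":0.95},{"dx":0,"dy":0,"dz":-0.03,"rx":0,"ry":0,"rz":0,"claw":0.95},{"dx":0,"dy":0,"dz":-0.07,"rx":0,"ry":0,"rz":0,"claw":0.95},{"dx":0,"dy":0,"dz":-0.12,"rx":0,"ry":0,"rz":0,"claw":0.95},{"dx":0,"dy":0,"dz":-0.16,"rx":0,"ry":0,"rz":0,"claw":0.95},{"dx":0,"dy":0,"dz":-0.16,"rx":0,"ry":0,"rz":0,"claw":0.95},{"dx":0,"dy":0,"dz":-0.16,"rx":0,"ry":0,"rz":0,"claw":0.95}]'
python3 - <<'E'
from h import *
c=viewer.get_calibration("wrist");p,d=viewer.get_image("wrist")
cv2.imwrite("pics/w3.png",p[:,:,::-1]);np.savez("w3.npz",p=p,d=d,**c)
P=cloud(c,d,mask(p,"orange",120,40))
z=np.percentile(P[:,2],[5,50,97]); print(z)
Q=P[np.abs(P[:,2]-82)<8]; print(len(Q),Q.min(0),Q.max(0))
m=mask(p,"green",60,20); P=cloud(c,d,m);Q=P[np.abs(P[:,2]-110)<6];print(Q.min(0),Q.max(0))
goal(483,126,200,0)
E
```

```text
t: 6.85
ee_pos: [481.8, -95.2, 221.5]
eef_rot: [3.141, -0.016, 0.004]
wrist_force: [0.4, 1.0, 0.0]
opening: 82.5
grip_force: 0.0
[ 8.47611907 39.28882236 84.96480309]
810 [ 450.62355495 -124.13163152   74.03290644] [511.06162513 -64.41974049  86.45826233]
[464.48572866 106.20641227 104.01510128] [503.90847151 145.8858989  111.44227515]
goal [483, 126, 200, 0] d [-1.000e-04 -2.211e-01  2.010e-02] r [ 0.   0.  -0.6]
```

View pics/w3.png

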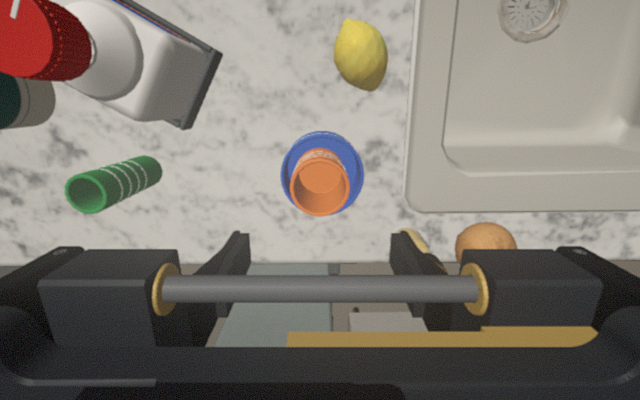

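The orange beaker stands upright in the bowl at (320,185). Its rim is at z of about 85, centred at (481,-94), so it is nested. The green rim is at (88,190), centred at (484,126).

```bash
python3 -m crank '[{"dx":0.001,"dy":-0.045,"dz":0,"rx":0,"ry":0,"rz":0,"claw":0.95},{"dx":0.001,"dy":-0.09,"dz":0,"rx":0,"ry":0,"rz":0,"claw":0.95},{"dx":0.001,"dy":-0.135,"dz":0,"rx":0,"ry":0,"rz":0,"claw":0.95},{"dx":0.001,"dy":-0.18,"dz":0,"rx":0,"ry":0,"rz":0,"claw":0.95},{"dx":0.001,"dy":-0.21,"dz":0,"rx":0,"ry":0,"rz":0,"claw":0.95},{"dx":0.001,"dy":-0.221,"dz":0.02,"rx":0,"ry":0,"rz":0,"claw":0.95},{"dx":0.001,"dy":-0.221,"dz":0.06,"rx":0,"ry":0,"rz":0,"claw":0.95},{"dx":0.001,"dy":-0.221,"dz":0.08,"rx":0,"ry":0,"rz":0,"claw":0.95},{"dx":0.001,"dy":-0.221,"dz":0.08,"rx":0,"ry":0,"rz":0,"claw":0.95},{"dx":0.001,"dy":-0.221,"dz":0.08,"rx":0,"ry":0,"rz":0,"claw":0.95}]'
python3 -c "
from h import *
goal(484,126,84,0)"
```

```text
t: 7.9
ee_pos: [484.2, 125.8, 139.7]
eef_rot: [3.141, -0.016, -0.004]
wrist_force: [0.4, 0.1, 1.4]
opening: 82.9
grip_force: 0.0
goal [484, 126, 84, 0] d [-0.0001 -0.0003  0.0557] r [ 0.   0.1 -0.6]
```

```bash
python3 -m crank '[{"dx":0,"dy":0,"dz":0.03,"rx":0,"ry":0,"rz":0,"claw":0.95},{"dx":0,"dy":0,"dz":0.055,"rx":0,"ry":0,"rz":0,"claw":0.95},{"dx":0,"dy":0,"dz":0.055,"rx":0,"ry":0,"rz":0,"claw":0.95},{"dx":0,"dy":0,"dz":0.055,"rx":0,"ry":0,"rz":0,"claw":0.2},{"dx":0,"dy":0,"dz":0.055,"rx":0,"ry":0,"rz":0,"claw":0.2},{"dx":0,"dy":0,"dz":0.055,"rx":0,"ry":0,"rz":0,"claw":0.2},{"dx":0,"dy":0,"dz":0.055,"rx":0,"ry":0,"rz":0,"claw":0.2},{"dx":0,"dy":0,"dz":0.055,"rx":0,"ry":0,"rz":0,"claw":0.2},{"dx":0,"dy":0,"dz":0.055,"rx":0,"ry":0,"rz":0,"claw":0.2},{"dx":0,"dy":0,"dz":0.055,"rx":0,"ry":0,"rz":0,"claw":0.2}]'
python3 -c "
from h import *
goal(484,126,240,0);goal(481,-94,240,0)"
```

```text
t: 8.9
ee_pos: [484.8, 125.9, 85.7]
eef_rot: [-3.141, 0.016, -0.001]
wrist_force: [-0.2, -0.1, 1.5]
opening: 38.5
grip_force: 15.0
goal [484, 126, 240, 0] d [-8.000e-04 -1.000e-04 -1.543e-01] r [-0.  -0.  -0.6]
goal [481, -94, 240, 0] d [-0.0015  0.2199 -0.1543] r [-0.  -0.  -0.6]
```

Gripped (38.5 mm). Lift, carry and settle above the orange beaker.

```bash
python3 -m crank '[{"dx":0,"dy":0,"dz":-0.04,"rx":0,"ry":0,"rz":0,"claw":0.2},{"dx":0,"dy":0,"dz":-0.08,"rx":0,"ry":0,"rz":0,"claw":0.2},{"dx":0,"dy":0,"dz":-0.125,"rx":0,"ry":0,"rz":0,"claw":0.2},{"dx":-0.002,"dy":0.03,"dz":-0.145,"rx":0,"ry":0,"rz":0,"claw":0.2},{"dx":-0.002,"dy":0.07,"dz":-0.145,"rx":0,"ry":0,"rz":0,"claw":0.2},{"dx":-0.002,"dy":0.11,"dz":-0.145,"rx":0,"ry":0,"rz":0,"claw":0.2},{"dx":-0.002,"dy":0.15,"dz":-0.145,"rx":0,"ry":0,"rz":0,"claw":0.2},{"dx":-0.002,"dy":0.19,"dz":-0.145,"rx":0,"ry":0,"rz":0,"claw":0.2},{"dx":-0.002,"dy":0.21,"dz":-0.145,"rx":0,"ry":0,"rz":0,"claw":0.2},{"dx":-0.002,"dy":0.22,"dz":-0.145,"rx":0,"ry":0,"rz":0,"claw":0.2},{"dx":-0.002,"dy":0.22,"dz":-0.145,"rx":0,"ry":0,"rz":0,"claw":0.2},{"dx":-0.002,"dy":0.22,"dz":-0.145,"rx":0,"ry":0,"rz":0,"claw":0.2}]'
python3 - <<'E'
from h import *
c=viewer.get_calibration("wrist");p,d=viewer.get_image("wrist")
np.savez("w4.npz",p=p,d=d,**c); cv2.imwrite("pics/w4.png",p[:,:,::-1])
P=cloud(c,d,mask(p,"green",60,20)); P=P[np.hypot(P[:,0]-481,P[:,1]+94)<60]
z=np.percentile(P[:,2],[3,50,97]); print(z)
for a in(P[:,2]>z[2]-6,P[:,2]<z[0]+15): Q=P[a]; print(len(Q),Q.min(0).round(1),Q.max(0).round(1))
P=cloud(c,d,mask(p,"orange",120,40)); Q=P[np.abs(P[:,2]-82)<6];print(len(Q),Q.min(0),Q.max(0))
goal(481,-94,120,0)
E
```

```text
t: 10.1
ee_pos: [480.5, -92.6, 230.4]
eef_rot: [-3.141, 0.013, 0.0]
wrist_force: [0.4, 0.2, -0.6]
opening: 39.1
grip_force: 15.0
[162.20879383 231.75733467 254.81172005]
1171 [ 459.6 -133.9  248.8] [514.3 -43.4 347.3]
361 [ 488.5 -109.   149. ] [499.6 -74.9 177.2]
482 [ 461.8500429  -124.21929453   76.13570713] [510.92345982 -64.04523369  86.35927098]
goal [481, -94, 120, 0] d [0.0004 0.0018 0.1105] r [-0.   0.  -0.4]
```

```bash
python3 -m crank '[{"dx":0.001,"dy":0.002,"dz":0.03,"rx":0,"ry":0,"rz":0,"claw":0.2},{"dx":0.001,"dy":0.002,"dz":0.05,"rx":0,"ry":0,"rz":0,"claw":0.2},{"dx":0.001,"dy":0.002,"dz":0.07,"rx":0,"ry":0,"rz":0,"claw":0.2},{"dx":0.001,"dy":0.002,"dz":0.09,"rx":0,"ry":0,"rz":0,"claw":0.2},{"dx":0.001,"dy":0.002,"dz":0.11,"rx":0,"ry":0,"rz":0,"claw":0.2},{"dx":0.001,"dy":0.002,"dz":0.125,"rx":0,"ry":0,"rz":0,"claw":0.2},{"dx":0.001,"dy":0.002,"dz":0.132,"rx":0,"ry":0,"rz":0,"claw":0.2},{"dx":0.001,"dy":0.002,"dz":0.132,"rx":0,"ry":0,"rz":0,"claw":0.2},{"dx":0.001,"dy":0.002,"dz":0.132,"rx":0,"ry":0,"rz":0,"claw":0.2}]'
```

```text
t: 11.05
ee_pos: [482.1, -95.5, 99.1]
eef_rot: [-3.141, 0.014, -0.002]
wrist_force: [0.2, 0.4, -0.6]
opening: 38.8
grip_force: 15.0
```

```bash
python3 -m crank '[{"dx":0,"dy":0,"dz":0.002,"rx":0,"ry":0,"rz":0,"claw":0.2},{"dx":0,"dy":0,"dz":0.003,"rx":0,"ry":0,"rz":0,"claw":0.2},{"dx":0,"dy":0,"dz":0.003,"rx":0,"ry":0,"rz":0,"claw":0.2},{"dx":0,"dy":0,"dz":0.003,"rx":0,"ry":0,"rz":0,"claw":0.75},{"dx":0,"dy":0,"dz":0.003,"rx":0,"ry":0,"rz":0,"claw":0.75},{"dx":0,"dy":0,"dz":0.003,"rx":0,"ry":0,"rz":0,"claw":0.75},{"dx":0,"dy":0,"dz":-0.03,"rx":0,"ry":0,"rz":0,"claw":0.75},{"dx":0,"dy":0,"dz":-0.07,"rx":0,"ry":0,"rz":0,"claw":0.75},{"dx":0,"dy":0,"dz":-0.12,"rx":0,"ry":0,"rz":0,"claw":0.75},{"dx":0,"dy":0,"dz":-0.17,"rx":0,"ry":0,"rz":0,"claw":0.95},{"dx":0,"dy":0,"dz":-0.19,"rx":0,"ry":0,"rz":0,"claw":0.95},{"dx":0,"dy":0,"dz":-0.19,"rx":0,"ry":0,"rz":0,"claw":0.95}]'
python3 - <<'E'
from h import *
c=viewer.get_calibration("wrist");p,d=viewer.get_image("wrist")
np.savez("w5.npz",p=p,d=d,**c); cv2.imwrite("pics/w5.png",p[:,:,::-1])
for n,h,a in(("green",118,60),("orange",83,120),("red",181,150)):
    P=cloud(c,d,mask(p,n,a,30)); Q=P[np.abs(P[:,2]-h)<7]
    print(n,np.percentile(P[:,2],[50,97]),len(Q),Q.min(0).round(1),Q.max(0).round(1))
goal(602,90,240,0)
E
```

```text
t: 12.25
ee_pos: [483.5, -96.3, 292.5]
eef_rot: [3.14, -0.016, 0.013]
wrist_force: [0.0, -0.1, 0.0]
opening: 79.4
grip_force: 0.0
green [ 76.85295952 396.92853482] 356 [ 462.1 -113.8  111.1] [500.3 -76.  120.9]
orange [81.27423688 85.52476603] 361 [ 454.1 -124.2   76.1] [510.9 -64.   86.3]
red [180.11946567 181.65602605] 3105 [582.1  63.6 174. ] [630.3 113.3 183.6]
goal [602, 90, 240, 0] d [ 0.1178 -0.1875  0.0502] r [ 0.  -0.2 -0.6]
```

View pics/w5.png

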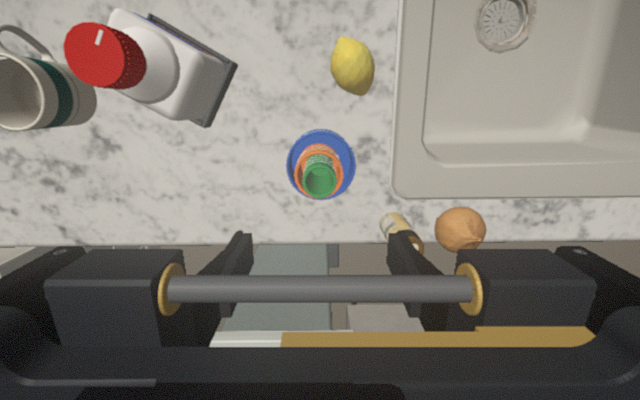

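Nested: the green rim at (320,180) is at z of about 120, centred at (481,-95). The cap is at (100,55) with the pointer line at (98,38). Moving above the cap to re-measure.

```bash
python3 -m crank '[{"dx":0.03,"dy":-0.04,"dz":0,"rx":0,"ry":0,"rz":0,"claw":0.95},{"dx":0.05,"dy":-0.08,"dz":0,"rx":0,"ry":0,"rz":0,"claw":0.95},{"dx":0.07,"dy":-0.12,"dz":0,"rx":0,"ry":0,"rz":0,"claw":0.95},{"dx":0.09,"dy":-0.16,"dz":0,"rx":0,"ry":0,"rz":0,"claw":0.95},{"dx":0.09,"dy":-0.185,"dz":0,"rx":0,"ry":0,"rz":0,"claw":0.95},{"dx":0.09,"dy":-0.185,"dz":0,"rx":0,"ry":0,"rz":0,"claw":0.95},{"dx":0.09,"dy":-0.185,"dz":0,"rx":0,"ry":0,"rz":0,"claw":0.95}]'
python3 - <<'E'
from h import *
print(sense()["q"].round(2))
c=viewer.get_calibration("wrist");p,d=viewer.get_image("wrist")
np.savez("w6.npz",p=p,d=d,**c)
k,l,st,ce=cv2.connectedComponentsWithStats(mask(p,"red").astype(np.uint8))
for i in range(1,k):
    if st[i,4]<300: continue
    P=cloud(c,d,l==i); Q=P[np.abs(P[:,2]-181)<5]
    print(ce[i],st[i],len(Q))
    if len(Q)>50: print(Q.min(0).round(1),Q.max(0).round(1),np.percentile(Q[:,2],50)); B=Q
h=cv2.cvtColor(p,cv2.COLOR_RGB2HSV); w=(h[...,1]<90)&(h[...,2]>120)
W=cloud(c,d,w); cen=(B.min(0)+B.max(0))/2; W=W[(np.hypot(*(W[:,:2]-cen[:2]).T)<24)&(W[:,2]>170)]
print(cen,"pointer",W.mean(0)[:2],np.degrees(np.arctan2(*(W.mean(0)-cen)[1::-1])))
goal(*cen[:2].round(1),156,0)
E
```

```text
t: 13.0
ee_pos: [572.4, 87.7, 286.5]
eef_rot: [3.14, -0.014, -0.006]
wrist_force: [0.1, -0.9, -0.4]
opening: 82.7
grip_force: 0.0
[ 0.07  0.29 -0.38  1.67  0.11  1.21 -1.91]
[300.2440678   24.08135593] [ 274    0   55   56 2360] 0
[322.58157895 161.92631579] [292 131  52  53 760] 752
[584.   66.7 178.5] [629.6 112.5 182.2] 180.30798247228407
[606.7806334   89.60333867 180.3773385 ] pointer [606.10109547  89.92482413] 154.68143937126575
goal [np.float64(606.8), np.float64(89.6), 156, 0] d [ 0.0345 -0.0037  0.1308] r [ 0.1  0.2 -0.6]
```

```bash
python3 -m crank '[{"dx":0.033,"dy":-0.003,"dz":0.03,"rx":0,"ry":0,"rz":0,"claw":0.95},{"dx":0.033,"dy":-0.003,"dz":0.07,"rx":0,"ry":0,"rz":0,"claw":0.95},{"dx":0.033,"dy":-0.003,"dz":0.1,"rx":0,"ry":0,"rz":0,"claw":0.95},{"dx":0.033,"dy":-0.003,"dz":0.12,"rx":0,"ry":0,"rz":0,"claw":0.95},{"dx":0.033,"dy":-0.003,"dz":0.133,"rx":0,"ry":0,"rz":0,"claw":0.95},{"dx":0.033,"dy":-0.003,"dz":0.133,"rx":0,"ry":0,"rz":0,"claw":0.95},{"dx":0.033,"dy":-0.003,"dz":0.133,"rx":0,"ry":0,"rz":0,"claw":0.95}]'
python3 -c "
from h import *
goal(605.5,90,152,0)"
```

```text
t: 13.75
ee_pos: [606.9, 89.8, 156.3]
eef_rot: [3.141, -0.018, 0.002]
wrist_force: [1.0, 0.6, 0.3]
opening: 83.1
grip_force: 0.0
goal [605.5, 90, 152, 0] d [-0.0014 -0.0001  0.0043] r [ 0.  -0.1 -0.7]
```

```bash
python3 -m crank '[{"dx":-0.001,"dy":0,"dz":0.005,"rx":0,"ry":0,"rz":0,"claw":0.95},{"dx":-0.001,"dy":0,"dz":0.005,"rx":0,"ry":0,"rz":0,"claw":0.4},{"dx":-0.001,"dy":0,"dz":0.005,"rx":0,"ry":0,"rz":0,"claw":0.4},{"dx":-0.001,"dy":0,"dz":0.005,"rx":0,"ry":0,"rz":0,"claw":0.4},{"dx":-0.001,"dy":0,"dz":0.005,"rx":0,"ry":0,"rz":0,"claw":0.4},{"dx":-0.001,"dy":0,"dz":0.005,"rx":0,"ry":0,"rz":0,"claw":0.4},{"dx":-0.001,"dy":0,"dz":0.005,"rx":0,"ry":0,"rz":0,"claw":0.4},{"dx":-0.001,"dy":0,"dz":0.005,"rx":0,"ry":0,"rz":0,"claw":0.4}]' 35
python3 -c "
from h import *
s=sense();print(s['wrist_force'],s['ft_torque'],s['ee_pos'])"
```

```text
t: 14.55
ee_pos: [605.5, 89.8, 150.7]
eef_rot: [3.141, -0.017, 0.0]
wrist_force: [-0.0, -2.2, 1.8]
opening: 49.3
grip_force: 35.0
[-0.02822019 -2.22209145  1.80048558] [-0.46837102  0.06656664 -0.0618156 ] [605.47786269  89.80093626 150.66874591]
```

```bash
python3 -m crank '[{"dx":0,"dy":0,"dz":0.002,"rx":0,"ry":0,"rz":0,"claw":0.4},{"dx":0,"dy":0,"dz":0.004,"rx":0,"ry":0,"rz":0,"claw":0.4},{"dx":0,"dy":0,"dz":0.0055,"rx":0,"ry":0,"rz":0,"claw":0.4},{"dx":0,"dy":0,"dz":0.0055,"rx":0,"ry":0,"rz":0,"claw":0.4},{"dx":0,"dy":0,"dz":0.0055,"rx":0,"ry":0,"rz":0,"claw":0.4}]'
python3 -c "
from h import *
s=sense();print(s['wrist_force'],s['ft_torque'],s['ee_pos'])"
```

```text
t: 15.05
ee_pos: [605.5, 89.8, 145.9]
eef_rot: [3.14, -0.017, 0.001]
wrist_force: [-1.0, -2.8, 6.2]
opening: 49.8
grip_force: 35.0
[-0.95168174 -2.76916078  6.18302691] [-0.68943145  0.49478573  0.01795594] [605.52971647  89.83081396 145.87222288]
```

```bash
python3 -m crank '[{"dx":0,"dy":0,"dz":0.001,"rx":0,"ry":0,"rz":0,"claw":0.4},{"dx":0,"dy":0,"dz":0.001,"rx":0,"ry":0,"rz":-7,"claw":0.4},{"dx":0,"dy":0,"dz":0.001,"rx":0,"ry":0,"rz":-14,"claw":0.4},{"dx":0,"dy":0,"dz":0.001,"rx":0,"ry":0,"rz":-21,"claw":0.4},{"dx":0,"dy":0,"dz":0.001,"rx":0,"ry":0,"rz":-28,"claw":0.4},{"dx":0,"dy":0,"dz":0.001,"rx":0,"ry":0,"rz":-35,"claw":0.4},{"dx":0,"dy":0,"dz":0.001,"rx":0,"ry":0,"rz":-42,"claw":0.4},{"dx":0,"dy":0,"dz":0.001,"rx":0,"ry":0,"rz":-49,"claw":0.4},{"dx":0,"dy":0,"dz":0.001,"rx":0,"ry":0,"rz":-56,"claw":0.4},{"dx":0,"dy":0,"dz":0.001,"rx":0,"ry":0,"rz":-62,"claw":0.4},{"dx":0,"dy":0,"dz":0.001,"rx":0,"ry":0,"rz":-66,"claw":0.4},{"dx":0,"dy":0,"dz":0.001,"rx":0,"ry":0,"rz":-66,"claw":0.4}]'
python3 - <<'E'
from h import *
s=sense();print(s['wrist_force'],s['ft_torque'],s['ee_pos'])
x=Ro.from_rotvec(s['eef_rot']).as_matrix()[:,0];print("yaw",np.degrees(np.arctan2(x[1],x[0])))
E
```

```text
t: 16.25
ee_pos: [606.0, 91.2, 145.3]
eef_rot: [2.642, 1.699, 0.003]
wrist_force: [-2.2, -1.4, 6.4]
opening: 49.9
grip_force: 35.0
[-2.1645334  -1.43424429  6.43588971] [-0.3395082   0.24405264  0.03018569] [606.03387092  91.24774297 145.29994507]
yaw 65.48392999211438
```

```bash
python3 -m crank '[{"dx":0,"dy":0,"dz":-0.004,"rx":0,"ry":0,"rz":0,"claw":0.4},{"dx":0,"dy":0,"dz":-0.008,"rx":0,"ry":0,"rz":0,"claw":0.4},{"dx":0,"dy":0,"dz":-0.012,"rx":0,"ry":0,"rz":0,"claw":0.4},{"dx":0,"dy":0,"dz":-0.012,"rx":0,"ry":0,"rz":0,"claw":0.4}]'
```

```text
t: 16.65
ee_pos: [605.5, 90.9, 156.2]
eef_rot: [-2.643, -1.698, -0.001]
wrist_force: [0.5, 0.1, -0.3]
opening: 49.6
grip_force: 35.0
```

```bash
python3 -m crank '[{"dx":0,"dy":0,"dz":-0.01,"rx":0,"ry":0,"rz":0,"claw":0.4},{"dx":0,"dy":0,"dz":-0.02,"rx":0,"ry":0,"rz":0,"claw":0.4},{"dx":0,"dy":0,"dz":-0.035,"rx":0,"ry":0,"rz":0,"claw":0.4},{"dx":0,"dy":0,"dz":-0.05,"rx":0,"ry":0,"rz":0,"claw":0.4},{"dx":0,"dy":0,"dz":-0.07,"rx":0,"ry":0,"rz":0,"claw":0.4},{"dx":0,"dy":0,"dz":-0.085,"rx":0,"ry":0,"rz":0,"claw":0.4},{"dx":0,"dy":0,"dz":-0.095,"rx":0,"ry":0,"rz":0,"claw":0.4},{"dx":0,"dy":0,"dz":-0.095,"rx":0,"ry":0,"rz":0,"claw":0.4},{"dx":0,"dy":0,"dz":-0.095,"rx":0,"ry":0,"rz":0,"claw":0.4},{"dx":0,"dy":0,"dz":-0.095,"rx":0,"ry":0,"rz":0,"claw":0.4},{"dx":0,"dy":0,"dz":-0.095,"rx":0,"ry":0,"rz":0,"claw":0.4}]'
python3 - <<'E'
from h import *
c=viewer.get_calibration("scene");p,d=viewer.get_image("scene")
cv2.imwrite("pics/s2.png",cv2.resize(p[100:300,200:460],None,fx=3,fy=3,interpolation=cv2.INTER_CUBIC)[:,:,::-1])
k,l,st,ce=cv2.connectedComponentsWithStats(mask(p,"red").astype(np.uint8))
for i in range(1,k):
    if st[i,4]>60: P=cloud(c,d,l==i); print(ce[i],st[i,4],np.percentile(P,[3,97],0).round())
E
```

```text
t: 17.75
ee_pos: [604.9, 90.4, 250.1]
eef_rot: [-2.643, -1.697, 0.003]
wrist_force: [0.4, -0.1, 0.3]
opening: 49.6
grip_force: 35.0
[299.2238806  148.59701493] 67 [[591. 106. 249.]
 [611. 117. 282.]]
[282.08796296 203.40740741] 216 [[712.  89.  12.]
 [770. 142.  48.]]
```

View pics/s2.png

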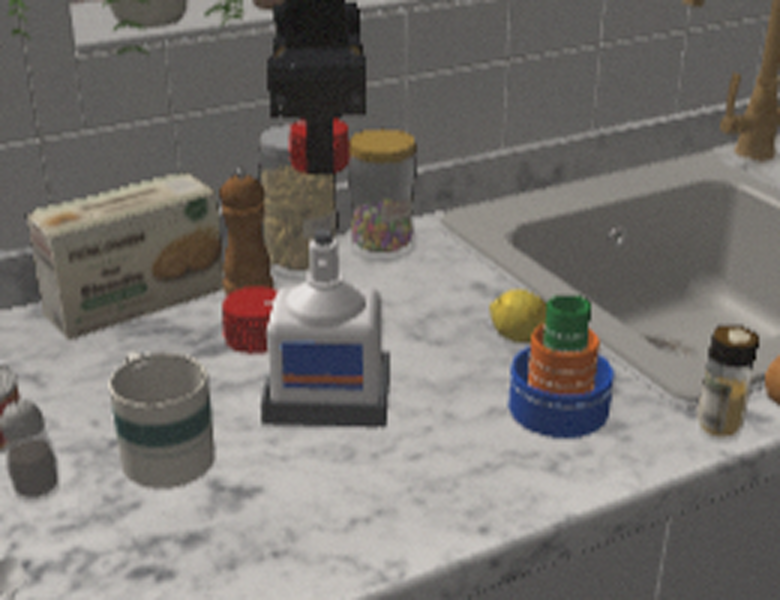

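The crop shows the cap level in the gripper at (320,145), above the bare neck at (323,255), with its underside about 100 mm above its seat. The vessels are nested upright at (560,360) and the bystanders in view look undisturbed.

```bash
python3 -c "
from workcell import arm
print(arm.sign_off())"
```

```text
the job is handed in; nothing more can be done
None
```

I handed the job in at about 18 s: the three vessels are nested upright, and the cap is off and held still about 10 cm above its seat; no verdict came back.

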